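# Bed the bearing-check stage on its kinematic base

### The arm

A 6-joint arm with a two-finger parallel gripper is mounted at the origin on a cart in front of the work surface, level with it; the furniture and walls round the work are solid. World frame = base frame: x ahead of the robot, y to its left, z up, the work surface at z = 0. Lengths are in m, angles in rad, forces in N, time in s.
With the tool pointing down it reaches from about 0.15 to 0.775 m from the base axis. Payload 6.1 kg.
Tool frame: the origin (TCP) lies midway between the tips of the shut fingers; the grasp point (between the pads) lies 19 mm behind it; z points along the fingers, y is the direction in which the jaws open and shut (so a half turn about z gives the same grasp; the last joint's range is limited). The gripper opens to 85 mm and grips with 20 to 120 N. Pads are 22 mm wide; open, the fingers measure 114 mm over their backs; the gripper's body (76 mm by 85 mm) begins 54 mm behind the grasp point. The pads swing forward as they close: fully open they stand 13 mm farther back than shut.
Start: joints at [-1.173, 0.126, -0.04, 1.405, 0, 1.571], TCP at [0.203, -0.484, 0.231] pointing down, gripper open.
Joint ranges: [-2.72, 2.72], [-0.95, 1.95], [-1.27, 1.35], [-1.78, 2.02], [-1.46, 1.47], [-3.14, 3.14]. Speed limits (rad/s): [2.39, 2.39, 3.01, 3.14, 3.14, 3.14].

### API

Orientations are given as a unit quaternion [w, x, y, z].
In Python, from rig import * gives the robot as it stands. The module is installed in compiled form; this text tells all that it offers.
- The arm moves only by the shell command python3 -m handwheel 'ROWS' [OPENING] [FORCE]. ROWS is JSON, a list of rows, each a list of 6 numbers: the shift along the tool's x, y, z each as a share of 100 mm, from -1 to 1, then the turn, a rotation vector about the tool's x, y, z each as a share of pi/4 rad, from -1 to 1. A call has 1 to 12 rows; each row is the pose to reach, as a shift and turn from the pose measured when the call began, along the tool's axes at that moment; what a row does not reach only later rows make up. A row lasts 1/8 s, in which the tool goes at most 62.5 mm and 10.7 degrees, less where a joint would pass 70% of its speed; a pose out of reach is approached as far as the arm can. A call with a number of a shift or a turn outside -1 to 1 is refused whole. A call with a gripper value outside its range is refused whole. OPENING is the closure, from -1 (fully open) to 1 (shut), so that 0 is half open, set as the call begins (- or left out, the last holds). The fingers move at their own pace and stop on an object; FORCE is the grip in N (left out, the last holds). Time passes only in rows, so rows that repeat a pose let the fingers close. It gives the time, the measured TCP pose, the force and the opening at its end, in the units of the state.
- sense(): the state, without advancing time (a new reading comes with each control period).
- get_image(name): name is "scene" or "top" or "wrist"; returns a dict with "pixels" (384x512x3 uint8, blue, green, red), "range_z" (384x512 float32, m along the optical axis (not along the pixel's ray), 0 where there is no reading), "intrinsics" (3x3 intrinsics, pixels), "extrinsics" (4x4, takes a point from camera to world coordinates); the wrist camera has in their place "tool_from_camera" (4x4, takes a point from camera to tool coordinates, whose origin is the TCP and whose axes are the flange's). Camera axes: x right, y down, z forward; pixel columns grow to the right and rows downward; lengths in m; the calibration is good to about 2 mm. A picture is of the moment at which its call begins: read the wrist's pose just before it.
- hand_in(): hands the job in, once; it reports no verdict.
The state is a dict: "t": time; "q": joint angles; "dq": joint speeds; "tau": joint torques, N m; "ee_pos": TCP position; "ee_rot": TCP orientation; "force": force on the tool from outside, world axes, zero at the start; "torque": the same for the moment, N m; "gripper_width": finger opening in m.
Only numpy, scipy, OpenCV 4.12 (cv2) and the standard library are available. Lean on these libraries where they do the work, as an engineer would, in place of code of your own. Each camera call takes 0.05 s, during which the arm holds its last target. There are 200 camera calls.

### The job

Take the light grey bearing-check stage by its square head, carry it upright to the kinematic base and set it down softly with its three ball feet in the matching cone, groove and flat seats. Press it straight down past the two side catches until it is fully home, and bed the balls in with a steady push of about 20 N for a second (never more than 25 N: the seats are lapped). Then let go; leave the parts lying around alone.

Things in the scene. Friction and masses are not known exactly. Their poses are not given: they have to be found in the camera images.
- stage: loose stage top, 0.42 to 0.58 kg: light grey plate 116 x 86 x 12 mm on three 16 mm steel balls, spigot and square head in the middle. Origin: midway between the balls, level with their undersides; z up, x to the lone cone ball; a red dot on top at x 50, y 26 mm. Plate at z 11 to 23 mm; 8 mm round keeper bars along its sides (y 46 and -46, z 17 mm). Starts standing on its balls on the table.
- head_top (a point): centre of the top of the stage's square head, 88 mm above the stage's origin. The head is 20 x 20 mm across flats (flats square to the stage's x and y) and 46 mm tall; below it comes the spigot, 30 mm across and 15 mm tall, then a 44 mm collar and the plate. Grasp it across two opposite flats.
- foot_cone (a point): centre of the 16 mm ball foot that belongs in the cone, at x 40, y 0, z 8 mm of the stage.
- foot_groove (a point): centre of the 16 mm ball foot that belongs in the groove, at x -20, y 26, z 8 mm of the stage.
- foot_flat (a point): centre of the 16 mm ball foot that belongs on the flat, at x -20, y -26, z 8 mm of the stage.
- base: fixed grey base 136 x 172 mm, top face z 16 mm; levelling feet lift it 0 to 8 mm off the table. Origin under its middle; axes as the stage's when home (red dot at x 56, y 26 mm). Home, the stage's origin is 24 mm above this one. On each y side a sprung 8 mm roller catch (block y 62 to 82, up to z 56 mm): the keeper bars meet the rollers 7 mm above home, 8 to 15 N pushes them past; 5 mm lower they snap over.
- seats: the three ground steel seats together (conical cup, V-groove, flat pad), fixed on the base; origin on the base plate's top face, 16 mm above the base's origin, same axes.
- seat_cone (a point): home position of the cone foot's ball centre, 32 mm above the base's origin: in a 90 degree conical cup, mouth 22 mm wide and level with the ball's centre when home. Cup, groove and flat are ground smooth and centre a ball that is up to 5 mm off, if it is let move sideways.
- seat_groove (a point): home position of the groove foot's ball centre, 32 mm above the base's origin: in a 90 degree V-groove 34 mm long that points at the cone, mouth 22 mm wide.
- seat_flat (a point): home position of the flat foot's ball centre, 32 mm above the base's origin: on a flat round 30 mm pad whose face is 24 mm above the base's origin.
- bearing: loose ball bearing lying flat, 62 mm across, 16 mm high, left of the base; origin at the centre of its underside. To be left alone.
- wheel: loose bronze worm wheel on its shaft, 79 mm across and 97 mm tall, behind the stage; origin at the centre of its underside. To be left alone.
- cup: loose paper cup with coloured bands, 68 mm across and 80 mm tall, right of the stage; origin at the centre of its underside. To be left alone.

How it is judged:
By the outcome, as a careful person would: the job done as asked, in the order asked, and still so for the second after the job is handed in, with the robot touching nothing.
It also fails if it takes over 54 s, if anything falls off the work surface, if the arm or the gripper's body presses on something with over 40 N, if the wrist force passes 120 N, or if a joint passes its speed limit or range.

## Working session

There is one attempt and no reset: what is moved stays moved. The work goes in short steps, Python scripts to look and compute and a shell command to move; the robot and the scene stay as the last step left them, time stands still between calls to the robot, and variables do not carry over. Pictures are saved under pics/ and viewed, about 8 in all and at most 12, crops included, and the job is handed in when it is done.

```bash
mkdir -p pics
cat > h.py <<'E'
from rig import *
import numpy as np, cv2, pickle
def grab(n):
    s=sense(); im=get_image(n); im['s']=s
    pickle.dump(im,open(f'pics/{n}.pkl','wb')); return im
def cloud(im):
    z=im['range_z']; K=im['intrinsics']; v,u=np.mgrid[:384,:512]
    P=np.stack([(u-K[0,2])/K[0,0]*z,(v-K[1,2])/K[1,1]*z,z],-1)
    T=im['extrinsics']; W=P@T[:3,:3].T+T[:3,3]; W[z==0]=np.nan; return W
E
python3 - <<'E'
from h import *
s=sense(); print(s)
for n in('scene','top'):
    im=grab(n); cv2.imwrite(f'pics/{n}0.png',im['pixels']); print(im['extrinsics'].round(3),im['intrinsics'].round(1))
E
```

```text
{'t': 0.0, 'q': array([-1.17302583e+00,  1.26390699e-01, -4.06283953e-02,  1.40539835e+00,
        3.59738291e-05,  1.57078946e+00]), 'dq': array([-0.00055574,  0.00070219,  0.00246919,  0.00150185,  0.00078387,
        0.00079173]), 'tau': array([-2.54618944e-04, -4.35915720e+01,  3.52920806e+01,  1.73413195e-02,
       -5.73641000e-05, -2.17844665e-06]), 'ee_pos': array([ 0.20321489, -0.48362448,  0.23051353]), 'ee_rot': array([-7.98134772e-04,  9.80286438e-01,  1.97579963e-01, -1.42512409e-04]), 'force': array([ 0.37182594,  0.54332881, -1.23654996]), 'torque': array([-0.02035443,  0.00875022, -0.0118419 ]), 'gripper_width': 0.08556335481758225}
[[-0.901 -0.232  0.367  0.122]
 [-0.434  0.48  -0.762  0.854]
 [ 0.001 -0.846 -0.533  0.707]
 [ 0.     0.     0.     1.   ]] [[444.2   0.  258.7]
 [  0.  444.2 189.1]
 [  0.    0.    1. ]]
[[ 0.011 -0.992  0.128  0.4  ]
 [-1.    -0.014 -0.026 -0.009]
 [ 0.028 -0.127 -0.991  1.222]
 [ 0.     0.     0.     1.   ]] [[394.6   0.  252.5]
 [  0.  394.6 190.7]
 [  0.    0.    1. ]]
```

View pics/top0.png

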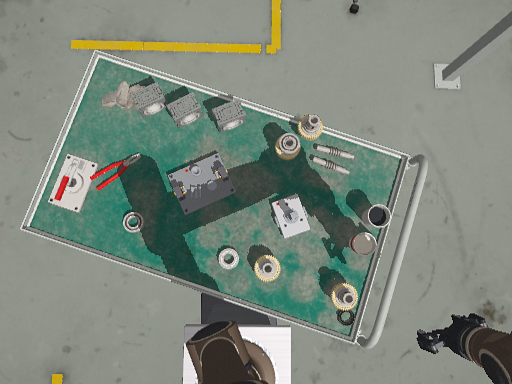

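View pics/scene0.png

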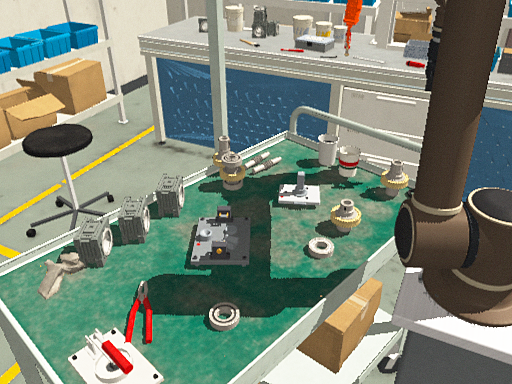

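The top view shows the stage near (290,215) and the base near (201,182). Next I'll crop and measure both.

Run:
```python
from h import *
im=pickle.load(open('pics/top.pkl','rb')); W=cloud(im)
c=im['pixels']
a=cv2.resize(c[145:220,160:240],None,fx=5,fy=5,interpolation=cv2.INTER_CUBIC)
b=cv2.resize(c[182:246,260:325],None,fx=5,fy=5,interpolation=cv2.INTER_CUBIC)
o=np.zeros((375,740,3),np.uint8);o[:375,:400]=a;o[:320,410:735]=b
cv2.imwrite('pics/crop.png',o)
# red dots
h=cv2.cvtColor(c,cv2.COLOR_BGR2HSV)
m=(((h[...,0]<8)|(h[...,0]>172))&(h[...,1]>110)&(h[...,2]>70)).astype(np.uint8)
n,l,st,ce=cv2.connectedComponentsWithStats(m)
for i in range(1,n):
    if 150<ce[i][0]<340 and 130<ce[i][1]<260: print(ce[i],st[i][4],np.nanmean(W[l==i],0))
# stage: points by height
for name,(r0,r1,c0,c1) in dict(stage=(185,246,262,322),base=(140,222,160,240)).items():
    w=W[r0:r1,c0:c1].reshape(-1,3); z=w[:,2]
    print(name,np.histogram(z[z==z],bins=np.arange(-.004,.12,.004)))
```

```text
[186.28571429 170.        ] 7 [0.61564788 0.1629799  0.02323698]
[277.2 203.4] 5 [ 0.51625054 -0.1167317   0.02541399]
stage (array([1072, 1196,  134,    2,    3,  123,  541,  312,   49,    1,    4,
         21,    2,    2,    0,    2,    1,    1,    1,    2,    3,    4,
         18,   25,    1,    0,    0,    0,    0,    0]), array([-0.004,  0.   ,  0.004,  0.008,  0.012,  0.016,  0.02 ,  0.024,
        0.028,  0.032,  0.036,  0.04 ,  0.044,  0.048,  0.052,  0.056,
        0.06 ,  0.064,  0.068,  0.072,  0.076,  0.08 ,  0.084,  0.088,
        0.092,  0.096,  0.1  ,  0.104,  0.108,  0.112,  0.116]))
base (array([1825, 1839,  197,    2,    9,  192, 1072,  625,  169,   76,   83,
         28,    6,   15,   35,   30,   94,   46,    0,    0,    0,    0,
          0,    0,    0,    0,    0,    0,    0,    0]), array([-0.004,  0.   ,  0.004,  0.008,  0.012,  0.016,  0.02 ,  0.024,
        0.028,  0.032,  0.036,  0.04 ,  0.044,  0.048,  0.052,  0.056,
        0.06 ,  0.064,  0.068,  0.072,  0.076,  0.08 ,  0.084,  0.088,
        0.092,  0.096,  0.1  ,  0.104,  0.108,  0.112,  0.116]))
```

View pics/crop.png

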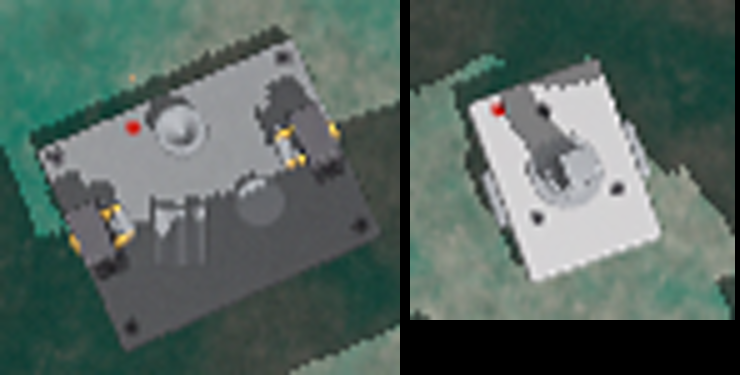

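The crop shows the base's red dot at crop (134,128), its cone at (180,130), groove at (180,230) and flat at (260,200). The stage's dot is at (498,108) and its head base near (570,172). Both +x axes point up and to the left, with yaws of about 20–25°.

```bash
cat >> h.py <<'E'
def rectfit(P,L):  # P Nx2 -> centre, yaw of the rect side nearest L (rad)
    (c,(w,h),a)=cv2.minAreaRect((P*1000).astype(np.float32))
    a=np.radians(a); a+=np.round((L-a)/(np.pi/2))*np.pi/2
    return np.array(c)/1000,np.degrees(a),w,h
E
python3 - <<'E'
from h import *
im=pickle.load(open('pics/top.pkl','rb')); W=cloud(im); c=im['pixels'].astype(int)
def go(name,r0,r1,c0,c1,lo,hi,L,dot,off):
    w=W[r0:r1,c0:c1]; m=((w[...,2]>lo)&(w[...,2]<hi)).astype(np.uint8)
    m=cv2.morphologyEx(m,cv2.MORPH_OPEN,np.ones((5,5)))
    n,l,st,_=cv2.connectedComponentsWithStats(m,connectivity=4); k=1+st[1:,4].argmax(); P=w[l==k]
    ce,a,ww,hh=rectfit(P[:,:2],np.radians(L)); t=np.radians(a)
    R=np.array([[np.cos(t),-np.sin(t)],[np.sin(t),np.cos(t)]])
    print(name,ce,a,ww,hh,'z',np.median(P[:,2]),'from dot',np.array(dot)-R@off)
go('stage',185,246,262,322,.013,.032,20,(.51625,-.1167),(.05,.026))
go('base',140,222,160,240,.011,.034,25,(.6156,.163),(.056,.026))
w=W[185:246,262:322].reshape(-1,3); h=w[(w[:,2]>.08)&(w[:,2]<.095)]; print('head',h.mean(0),np.median(h,0),len(h))
s=sense();print(s['ee_rot'])
i=get_image('wrist');print(i['tool_from_camera'].round(3),i['intrinsics'].round(1))
E
```

```text
stage [ 0.48084393 -0.15750471] 20.023025512695312 115.74090576171875 99.00132751464844 z 0.022965244507234917 from dot [ 0.47817459 -0.15824832]
base [0.57659363 0.11594749] 25.351200103759766 136.896240234375 171.90267944335938 z 0.023188322274582562 from dot [0.57612509 0.11552652]
head [ 0.47868835 -0.15812463  0.08785584] [ 0.4785622  -0.15712606  0.08842629] 48
[-7.04493636e-04  9.80282048e-01  1.97602102e-01 -1.41513486e-04]
[[ 0.    -0.965 -0.261  0.066]
 [ 1.     0.     0.     0.001]
 [ 0.    -0.261  0.965 -0.142]
 [ 0.     0.     0.     1.   ]] [[285.6   0.  256.8]
 [  0.  285.6 193.5]
 [  0.    0.    1. ]]
```

```bash
python3 -m handwheel '[[0.5,-0.25,0,0,0,0],[0.95,-0.48,0,0,0,0],[0.95,-0.48,0,0,0,0]]' -1 60; python3 -m handwheel '[[0.5,-0.25,0,0,0,0],[0.95,-0.48,0,0,0,0],[0.95,-0.48,0,0,0,0]]'; python3 -m handwheel '[[0.5,-0.25,0,0,0,0],[0.95,-0.48,0,0,0,0],[0.95,-0.48,0,0,0,0]]'
```

```text
t: 0.52
ee_pos: [0.2736, -0.4005, 0.2308]
ee_rot: [-0.001, 0.98, 0.2, 0.0]
force: [0.3, 0.5, 0.2]
gripper_width: 0.0854
t: 0.9
ee_pos: [0.3435, -0.3178, 0.2308]
ee_rot: [-0.001, 0.979, 0.202, -0.0]
force: [0.5, -0.7, 0.3]
gripper_width: 0.0856
t: 1.27
ee_pos: [0.4128, -0.2355, 0.2306]
ee_rot: [-0.001, 0.979, 0.203, -0.0]
force: [-0.4, -0.4, -0.0]
gripper_width: 0.0855
```

```bash
python3 -m handwheel '[[0.5,-0.25,0,0,0,0.04],[0.91,-0.45,0,0,0,0.075],[0.91,-0.45,0,0,0,0.075],[0.91,-0.45,0,0,0,0.075]]'
cat >> h.py <<'E'
from scipy.spatial.transform import Rotation as Rn
def wcloud(im):
    s=im['s']; q=s['ee_rot']; T=np.eye(4); T[:3,:3]=Rn.from_quat([*q[1:],q[0]]).as_matrix(); T[:3,3]=s['ee_pos']
    im['extrinsics']=T@im['tool_from_camera']; return cloud(im)
E
python3 - <<'E'
from h import *
im=grab('wrist'); cv2.imwrite('pics/w1.png',im['pixels']); W=wcloud(im); s=im['s']; print(s['ee_pos'],s['ee_rot'])
np.save('pics/w1.npy',W)
h=W[(W[...,2]>.082)&(W[...,2]<.093)&(abs(W[...,0]-.479)<.03)&(abs(W[...,1]+.158)<.03)]
print(len(h),np.median(h[:,2]),rectfit(h[:,:2],np.radians(20)))
m=(W[...,2]>.015)&(W[...,2]<.030)&(abs(W[...,0]-.479)<.09)&(abs(W[...,1]+.158)<.09)
p=W[cv2.morphologyEx(m.astype(np.uint8),cv2.MORPH_OPEN,np.ones((9,9)))>0]
print(len(p),np.median(p[:,2]),rectfit(p[:,:2],np.radians(20)))
E
```

```text
t: 1.78
ee_pos: [0.4778, -0.1594, 0.2304]
ee_rot: [-0.001, 0.985, 0.174, -0.001]
force: [0.3, 0.1, -0.6]
gripper_width: 0.0854
[ 0.47781614 -0.15939518  0.23043772] [-8.01810372e-04  9.84814556e-01  1.73606116e-01 -7.50710678e-04]
376 0.08734170538984862 (array([ 0.47935785, -0.15855104]), np.float64(19.664703369140625), 19.685745239257812, 18.590303421020508)
5638 0.022532713221628003 (array([ 0.48158942, -0.15784706]), np.float64(19.911209106445316), 114.47344970703125, 99.91868591308594)
```

View pics/w1.png

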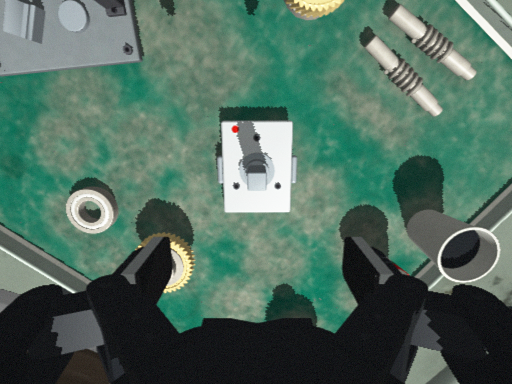

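The stage is centred below the tool, with its head at about pixel (257,178) and its red dot at (235,128). The tool yaw already matches, so I'll descend and grip.

```bash
python3 -m handwheel '[[0.018,-0.002,0.5,0,0,0],[0.018,-0.002,1,0,0,0],[0.018,-0.002,1,0,0,0],[0.018,-0.002,1,0,0,0]]';python3 -m handwheel '[[0.0,0,0.4,0,0,0],[0,0,0.7,0,0,0],[0,0,0.8,0,0,0],[0,0,0.8,0,0,0],[0,0,0.8,0,0,0]]'
```

```text
t: 2.33
ee_pos: [0.4795, -0.1597, 0.1325]
ee_rot: [-0.0, 0.985, 0.173, 0.0]
force: [1.0, 0.3, 0.7]
gripper_width: 0.0854
t: 2.95
ee_pos: [0.4808, -0.1601, 0.0544]
ee_rot: [0.0, 0.985, 0.173, 0.002]
force: [-0.7, 0.5, 0.4]
gripper_width: 0.0857
```

```bash
python3 -m handwheel '[[-0.008,-0.02,0.03,0,0,0],[-0.008,-0.02,0.03,0,0,0],[-0.008,-0.02,0.03,0,0,0]]';python3 -m handwheel '[[0,0,0,0,0,0],[0,0,0,0,0,0],[0,0,0,0,0,0],[0,0,0,0,0,0],[0,0,0,0,0,0],[0,0,0,0,0,0],[0,0,0,0,0,0],[0,0,0,0,0,0],[0,0,0,0,0,0]]' 1 80
```

```text
t: 3.32
ee_pos: [0.4795, -0.1585, 0.0516]
ee_rot: [0.0, 0.985, 0.173, 0.002]
force: [-0.0, -0.3, -0.1]
gripper_width: 0.0857
t: 4.45
ee_pos: [0.4795, -0.1585, 0.0517]
ee_rot: [0.001, 0.985, 0.173, 0.002]
force: [-0.6, -0.1, 2.7]
gripper_width: 0.019
```

```bash
python3 -m handwheel '[[0,0,-0.05,0,0,0],[0,0,-0.2,0,0,0],[0,0,-0.6,0,0,0],[0,0,-1,0,0,0],[0,0,-1,0,0,0],[0,0,-1,0,0,0]]'
python3 - <<'E'
from h import *
s=sense();print(s['ee_pos'],s['ee_rot'],s['force'])
im=grab('wrist'); cv2.imwrite('pics/w2.png',im['pixels']); im['s']=s; W=wcloud(im)
E
python3 -m handwheel '[[0.3,-0.5,-0.12,0,0,0],[0.55,-0.7,-0.12,0,0,-0.02],[0.6,-0.8,-0.12,0,0,-0.04],[0.6,-0.8,-0.12,0,0,-0.04]]'
```

```text
t: 5.2
ee_pos: [0.4787, -0.1583, 0.151]
ee_rot: [0.0, 0.985, 0.173, 0.001]
force: [0.3, -0.2, -4.9]
gripper_width: 0.0186
[ 0.47873604 -0.1583057   0.15099213] [3.25623427e-04 9.84992286e-01 1.72593389e-01 1.27002445e-03] [ 0.25968981 -0.18710143 -4.90389186]
t: 5.75
ee_pos: [0.5066, -0.0622, 0.1611]
ee_rot: [-0.0, 0.982, 0.189, -0.001]
force: [0.1, -0.0, -4.0]
gripper_width: 0.0192
```

View pics/w2.png

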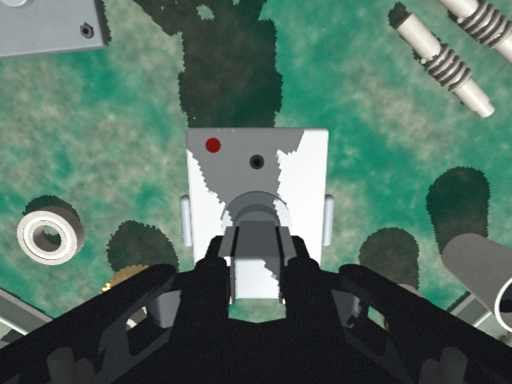

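The stage hangs upright between the pads, with its plate corners near (190,128) and (328,128) and no visible tilt. I'll carry it towards the base and measure the base with the wrist camera on the way.

```bash
python3 -m handwheel '[[0,-0.4,-0.05,0,0,-0.03],[0.1,-0.8,-0.1,0,0,-0.06],[0.2,-1,-0.1,0,0,-0.078],[0.2,-1,-0.1,0,0,-0.078],[0.2,-1,-0.1,0,0,-0.078]]'
python3 - <<'E'
from h import *
im=grab('wrist'); cv2.imwrite('pics/w3.png',im['pixels']); s=im['s']; W=wcloud(im); print(s['ee_pos'],s['ee_rot'],s['force'])
def F(n,W):
    z=W[...,2]; m=(z>.016)&(z<.030)&(abs(W[...,0]-.576)<.12)&(abs(W[...,1]-.1157)<.12)
    p=W[cv2.morphologyEx(m.astype(np.uint8),cv2.MORPH_OPEN,np.ones((5,5)))>0]
    A=np.c_[p[:,:2],np.ones(len(p))]; k=np.linalg.lstsq(A,p[:,2],rcond=None)[0]
    print(n,len(p),np.median(p[:,2]),'plane',k,rectfit(p[:,:2],np.radians(25)))
F('wrist',W)
for n in('top','scene'): F(n,cloud(grab(n)))
E
```

```text
t: 6.38
ee_pos: [0.4877, 0.037, 0.1707]
ee_rot: [0.0, 0.976, 0.218, -0.001]
force: [-0.5, -0.3, -5.3]
gripper_width: 0.019
[0.48771311 0.03700815 0.17072403] [ 6.76434887e-05  9.75948410e-01  2.17998150e-01 -1.22563474e-03] [-0.54108971 -0.33707996 -5.29145137]
wrist 17202 0.022539448146331187 plane [-0.00176697 -0.00067438  0.02373751] (array([0.56956818, 0.11201187]), np.float64(25.17833137512207), 119.63262939453125, 171.8383331298828)
top 0 nan plane [0. 0. 0.] (array([0., 0.]), np.float64(0.0), 0.0, 0.0)
scene 1800 0.02196851133915184 plane [ 0.00126093 -0.00136412  0.02159056] (array([0.57757593, 0.1179383 ]), np.float64(26.595054626464844), 135.45001220703125, 174.88621520996094)
  return _methods._mean(a, axis=axis, dtype=dtype,
  ret = ret.dtype.type(ret / rcount)
```

View pics/w3.png

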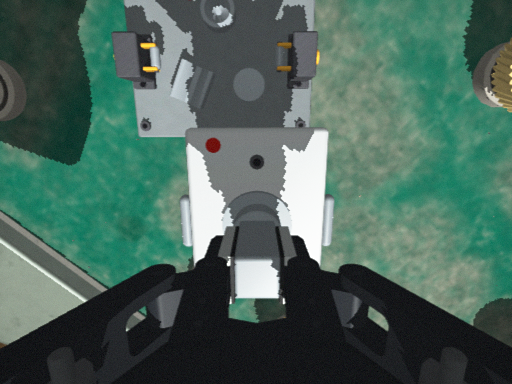

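The near base edge is at row ~135 and the catches are at x≈140 and x≈297. The wrist and top views agree on the base at about (0.577, 0.1156) with yaw 25.2°. The stage plate is square to it.

```bash
python3 -m handwheel '[[0.3,-0.09,0,0,0,0],[0.6,-0.17,0,0,0,0],[0.6,-0.17,0,0,0,0]]';python3 -m handwheel '[[0.3,-0.09,0,0,0,0],[0.54,-0.16,0,0,0,0],[0.54,-0.16,0,0,0,0],[0.54,-0.16,0,0,0,0],[0.54,-0.16,0,0,0,0]]'
python3 - <<'E'
from h import *
im=grab('wrist'); cv2.imwrite('pics/w4.png',im['pixels']); s=im['s']; W=wcloud(im); print(s['ee_pos'],s['ee_rot'],s['force'])
# held plate in tool frame
q=s['ee_rot']; R=Rn.from_quat([*q[1:],q[0]]).as_matrix(); T=(W-s['ee_pos'])@R
m=(T[...,2]>.022)&(T[...,2]<.036)&(T[...,0]>-.02); p=T[cv2.morphologyEx(m.astype(np.uint8),cv2.MORPH_OPEN,np.ones((9,9)))>0]
A=np.c_[p[:,:2],np.ones(len(p))]; print('held plate plane',np.linalg.lstsq(A,p[:,2],rcond=None)[0],'xmax',np.percentile(p[:,0],99.7),rectfit(p[:,:2],0))
z=W[...,2]; m=(z>.016)&(z<.030); p=W[cv2.morphologyEx(m.astype(np.uint8),cv2.MORPH_OPEN,np.ones((5,5)))>0]; print(rectfit(p[:,:2],np.radians(25)))
m=(z>.052)&(z<.075)&(abs(W[...,0]-.577)<.12)&(abs(W[...,1]-.1157)<.12)
n,l,st,ce=cv2.connectedComponentsWithStats(m.astype(np.uint8))
for i in range(1,n):
    if st[i][4]>60: P=W[l==i]; print(st[i][4],ce[i],P.mean(0),P[:,2].max(),rectfit(P[:,:2],np.radians(25)))
E
```

```text
t: 6.9
ee_pos: [0.5364, 0.0783, 0.1702]
ee_rot: [-0.0, 0.976, 0.218, -0.001]
force: [0.2, 0.1, -4.4]
gripper_width: 0.0187
t: 7.52
ee_pos: [0.5778, 0.1149, 0.1703]
ee_rot: [-0.0, 0.976, 0.217, -0.001]
force: [0.1, 0.4, -4.5]
gripper_width: 0.0191
[0.57781354 0.11487874 0.17028557] [-8.34389018e-05  9.76064555e-01  2.17477793e-01 -1.17770129e-03] [ 0.07907032  0.37022604 -4.47138929]
held plate plane [0.00654091 0.00158087 0.02914649] xmax 0.059001033678896794 (array([0.01996843, 0.00062392]), np.float64(0.30602219700813293), 79.48323822021484, 99.98700714111328)
(array([0.55662207, 0.17665227]), np.float64(55.3173828125), 122.88554382324219, 553.401611328125)
619 [335.98546042 187.31987076] [0.61164152 0.05096844 0.06206218] 0.06454455636265374 (array([0.6090152, 0.0488313]), np.float64(28.14370155334473), 33.676082611083984, 21.667905807495117)
743 [174.98250336 188.28263795] [0.54885514 0.18236869 0.06175004] 0.06487366981431755 (array([0.54565283, 0.18198041]), np.float64(26.294658660888672), 33.465179443359375, 23.159700393676758)
```

View pics/w4.png

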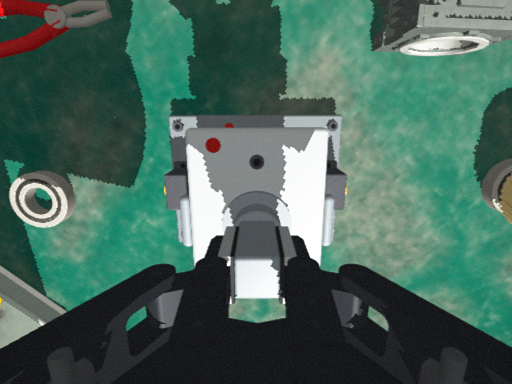

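The stage is centred over the base. The far base corners are at (175,122) and (335,122), and the catch blocks are symmetric at x≈175 and x≈336. Now I'll descend to just above the catches.

```bash
python3 -m handwheel '[[-0.008,-0.015,0.15,0,0,0],[-0.008,-0.015,0.35,0,0,0],[-0.008,-0.015,0.55,0,0,0],[-0.008,-0.015,0.68,0,0,0],[-0.008,-0.015,0.74,0,0,0],[-0.008,-0.015,0.74,0,0,0],[-0.008,-0.015,0.74,0,0,0],[-0.008,-0.015,0.74,0,0,0]]'
```

```text
t: 8.57
ee_pos: [0.5769, 0.1161, 0.0971]
ee_rot: [-0.0, 0.976, 0.218, -0.0]
force: [1.0, -0.2, -3.5]
gripper_width: 0.0189
```

```bash
python3 -m handwheel '[[0,0,0.02,0,0,0],[0,0,0.04,0,0,0],[0,0,0.05,0,0,0],[0,0,0.05,0,0,0]]'; python3 -m handwheel '[[0,0,0.01,0,0,0],[0,0,0.02,0,0,0],[0,0,0.02,0,0,0]]'; python3 -m handwheel '[[0,0,0.01,0,0,0],[0,0,0.015,0,0,0],[0,0,0.015,0,0,0]]'
```

```text
t: 9.07
ee_pos: [0.5767, 0.1161, 0.0919]
ee_rot: [-0.0, 0.976, 0.218, -0.001]
force: [0.2, 0.2, -4.7]
gripper_width: 0.0191
t: 9.45
ee_pos: [0.5767, 0.1161, 0.0898]
ee_rot: [-0.0, 0.976, 0.218, -0.001]
force: [-0.6, -0.3, -4.1]
gripper_width: 0.0191
t: 9.82
ee_pos: [0.5769, 0.1162, 0.0892]
ee_rot: [-0.0, 0.976, 0.218, -0.0]
force: [-2.9, -0.2, 5.1]
gripper_width: 0.0191
```

```bash
python3 -m handwheel '[[0,0,0.01,0,0,0],[0,0,0.015,0,0,0],[0,0,0.02,0,0,0],[0,0,0.02,0,0,0]]'; python3 -m handwheel '[[0,0,0.012,0,0,0],[0,0,0.018,0,0,0],[0,0,0.02,0,0,0]]'
```

```text
t: 10.32
ee_pos: [0.5771, 0.1163, 0.0889]
ee_rot: [-0.0, 0.976, 0.218, 0.001]
force: [-4.2, 0.3, 11.5]
gripper_width: 0.0192
t: 10.7
ee_pos: [0.5773, 0.1162, 0.0887]
ee_rot: [-0.0, 0.976, 0.218, 0.002]
force: [-5.2, -0.9, 12.8]
gripper_width: 0.0191
```

The load is rising with some sideways force in -x, so I'll check the moment and the view before pushing more.

Run:
```python
from h import *
f=[];
for n in('wrist','scene','wrist'):
    im=grab(n); s=im['s']; print(s['ee_pos'].round(4),s['ee_rot'].round(4),s['force'].round(1),s['torque'].round(3))
W=wcloud(im); s=im['s']
t=np.radians(25.2);B=np.array([[np.cos(t),-np.sin(t)],[np.sin(t),np.cos(t)]])
print('F base',s['force'][:2]@B,'M base',s['torque'][:2]@B)
q=s['ee_rot']; R=Rn.from_quat([*q[1:],q[0]]).as_matrix(); T=(W-s['ee_pos'])@R
m=(T[...,2]>.019)&(T[...,2]<.036)&(T[...,0]>-.02)&(T[...,0]<.07)&(abs(T[...,1])<.055); 
p=T[cv2.morphologyEx(m.astype(np.uint8),cv2.MORPH_OPEN,np.ones((9,9)))>0]
A=np.c_[p[:,:2],np.ones(len(p))]; print('held plate plane',np.linalg.lstsq(A,p[:,2],rcond=None)[0],'xmax',np.percentile(p[:,0],99.7),rectfit(p[:,:2],0))
Z=W[...,2];m=(Z>.052)&(Z<.07)
w=im['pixels']; a=cv2.resize(w[80:280,140:370],None,fx=2.4,fy=2.4,interpolation=cv2.INTER_CUBIC)
sc=pickle.load(open('pics/scene.pkl','rb'))['pixels'][190:280,180:270]
b=cv2.resize(sc,None,fx=2.6,fy=2.6,interpolation=cv2.INTER_CUBIC)
o=np.zeros((480,792,3),np.uint8);o[:480,:552]=a;o[:234,555:789]=b;cv2.imwrite('pics/c5.png',o)
```

```text
[0.5773 0.1162 0.0887] [-1.000e-04  9.760e-01  2.175e-01  1.600e-03] [-5.2 -0.9 12.8] [-0.207  1.353  0.009]
[0.5773 0.1162 0.0887] [-1.000e-04  9.760e-01  2.175e-01  1.600e-03] [-5.2 -0.7 10.2] [-0.18   1.252 -0.066]
[0.5773 0.1163 0.0887] [-1.000e-04  9.760e-01  2.176e-01  1.600e-03] [-5.2 -0.6 12.1] [-0.178  1.322  0.004]
F base [-4.93078299  1.66871251] M base [0.40207991 1.27153607]
held plate plane [0.01217597 0.00247441 0.02899999] xmax 0.05894576577312569 (array([0.01975138, 0.00067071]), np.float64(-0.08460998535156579), 99.947998046875, 78.51737976074219)
```

View pics/c5.png

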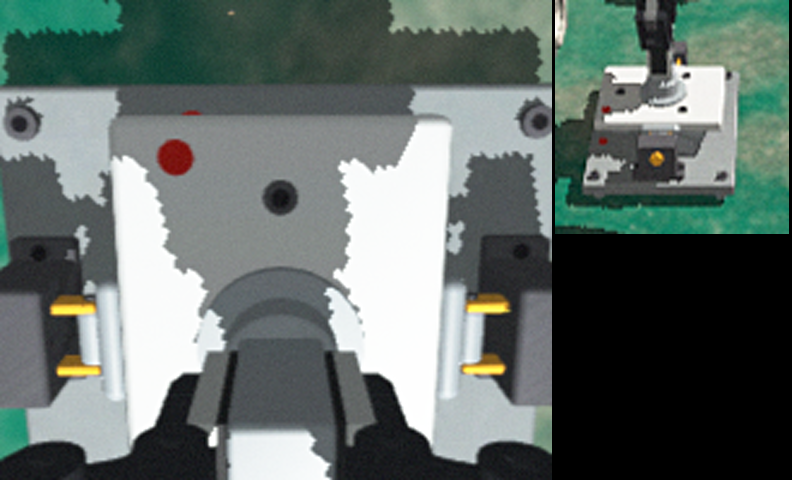

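The view shows the bars centred between the rollers: bars at x≈112 and 450, rollers at x≈88 and 476, with matching rows. The -x force is therefore friction from arm deflection, which has drifted about 0.6 mm. I'll relieve it and push on.

```bash
python3 -m handwheel '[[-0.006,0,0.012,0,0.005,0],[-0.006,0,0.018,0,0.005,0],[-0.006,0,0.022,0,0.005,0],[-0.006,0,0.022,0,0.005,0]]'; python3 -c "
from h import *
s=sense();print(s['force'],s['torque'])"
```

```text
t: 11.35
ee_pos: [0.5773, 0.1161, 0.0885]
ee_rot: [-0.0, 0.976, 0.218, 0.005]
force: [-3.9, 0.1, 12.5]
gripper_width: 0.0192
[-3.87571332  0.0587294  12.54687305] [-0.08673728  1.11851629 -0.00390394]
```

```bash
python3 -m handwheel '[[-0.005,0,0.015,0,-0.006,0],[-0.005,0,0.022,0,-0.006,0],[-0.005,0,0.026,0,-0.006,0],[-0.005,0,0.028,0,-0.006,0],[-0.005,0,0.028,0,-0.006,0]]'; python3 -c "
from h import *
s=sense();print(s['force'],s['torque'],s['ee_rot'])"
```

```text
t: 11.98
ee_pos: [0.5777, 0.1161, 0.0877]
ee_rot: [0.0, 0.976, 0.218, 0.004]
force: [-3.2, -0.4, 11.0]
gripper_width: 0.0192
[-3.16247568 -0.38362542 10.9716326 ] [-0.0149491   0.87895999 -0.02560893] [4.36142147e-05 9.76039602e-01 2.17556892e-01 3.96124074e-03]
```

```bash
python3 -m handwheel '[[-0.008,0,0.015,0,-0.004,0],[-0.008,0,0.022,0,-0.004,0],[-0.008,0,0.026,0,-0.004,0],[-0.008,0,0.028,0,-0.004,0],[-0.008,0,0.028,0,-0.004,0]]'
python3 - <<'E'
from h import *
im=grab('wrist'); s=im['s']; print(s['force'],s['torque'],s['ee_rot'])
W=wcloud(im); q=s['ee_rot']; R=Rn.from_quat([*q[1:],q[0]]).as_matrix(); T=(W-s['ee_pos'])@R
m=(T[...,2]>.016)&(T[...,2]<.036)&(T[...,0]>-.02)&(T[...,0]<.07)&(abs(T[...,1])<.055); 
p=T[cv2.morphologyEx(m.astype(np.uint8),cv2.MORPH_OPEN,np.ones((9,9)))>0]
A=np.c_[p[:,:2],np.ones(len(p))]; print('held plate plane',np.linalg.lstsq(A,p[:,2],rcond=None)[0],rectfit(p[:,:2],0))
E
```

```text
t: 12.6
ee_pos: [0.5779, 0.1162, 0.0862]
ee_rot: [0.0, 0.976, 0.218, 0.004]
force: [-2.2, 1.8, 5.6]
gripper_width: 0.0187
[-2.17578621  1.81101554  5.55477525] [ 0.15647828  0.34252311 -0.00276986] [1.82329993e-04 9.76026347e-01 2.17618902e-01 3.81451789e-03]
held plate plane [0.00458795 0.00110103 0.02916447] (array([ 1.97099152e-02, -1.19400024e-05]), np.float64(0.06594499945640564), 78.71530151367188, 109.2767105102539)
```

The plate has not slipped in the grip, since its offset is unchanged. The catches are yielding, so I'll continue gently.

```bash
python3 -m handwheel '[[-0.008,0,0.01,0,-0.003,0],[-0.008,0,0.016,0,-0.003,0],[-0.008,0,0.02,0,-0.003,0],[-0.008,0,0.02,0,-0.003,0]]';  python3 -m handwheel '[[-0.003,0,0.005,0,0,0],[-0.003,0,0.01,0,0,0],[-0.003,0,0.01,0,0,0]]'
```

```text
t: 13.15
ee_pos: [0.5776, 0.1161, 0.0838]
ee_rot: [0.0, 0.976, 0.218, 0.003]
force: [1.5, 2.5, -3.2]
gripper_width: 0.0187
t: 13.52
ee_pos: [0.5773, 0.1161, 0.0828]
ee_rot: [0.0, 0.976, 0.218, 0.003]
force: [-0.5, 1.5, 0.3]
gripper_width: 0.0188
```

The catches have snapped over and the balls are touching the seats. Now I'll ramp up the bedding push.

```bash
python3 -m handwheel '[[0,0,0.006,0,0,0],[0,0,0.012,0,0,0],[0,0,0.016,0,0,0],[0,0,0.016,0,0,0]]'
```

```text
t: 14.02
ee_pos: [0.5773, 0.1161, 0.0827]
ee_rot: [0.0, 0.976, 0.218, 0.003]
force: [-3.2, 0.9, 9.9]
gripper_width: 0.0188
```

```bash
python3 -m handwheel '[[-0.003,0,0.012,0,0,0],[-0.003,0,0.018,0,0,0],[-0.003,0,0.022,0,0,0],[-0.003,0,0.024,0,0,0],[-0.003,0,0.024,0,0,0]]'
```

```text
t: 14.65
ee_pos: [0.5773, 0.1161, 0.0826]
ee_rot: [-0.0, 0.976, 0.218, 0.005]
force: [-5.5, 1.2, 14.5]
gripper_width: 0.0187
```

```bash
python3 -m handwheel '[[-0.006,0,0.018,0,-0.003,0],[-0.006,0,0.026,0,-0.003,0],[-0.006,0,0.028,0,-0.003,0],[-0.006,0,0.028,0,-0.003,0],[-0.006,0,0.028,0,-0.003,0],[-0.006,0,0.028,0,-0.003,0],[-0.006,0,0.028,0,-0.003,0],[-0.006,0,0.028,0,-0.003,0]]'; python3 -c "
from h import *
s=sense();print(s['force'],s['torque'],s['ee_rot'])"
```

```text
t: 15.65
ee_pos: [0.5773, 0.1161, 0.0826]
ee_rot: [0.0, 0.976, 0.218, 0.005]
force: [-5.1, 1.2, 15.3]
gripper_width: 0.0189
[-5.12282129  1.2268928  15.28333588] [0.44797653 1.08179267 0.03987968] [1.11439498e-04 9.75974724e-01 2.17828548e-01 4.90403957e-03]
```

```bash
python3 -m handwheel '[[-0.007,0,0.02,0,-0.003,0],[-0.007,0,0.028,0,-0.003,0],[-0.007,0,0.032,0,-0.003,0],[-0.007,0,0.032,0,-0.003,0],[-0.007,0,0.032,0,-0.003,0],[-0.007,0,0.032,0,-0.003,0],[-0.007,0,0.032,0,-0.003,0],[-0.007,0,0.032,0,-0.003,0],[-0.007,0,0.032,0,-0.003,0],[-0.007,0,0.032,0,-0.003,0],[-0.007,0,0.032,0,-0.003,0],[-0.007,0,0.032,0,-0.003,0]]'; python3 -c "
from h import *
for i in range(3):
  get_image('wrist');s=sense();print(s['force'],s['ee_pos'])"
```

```text
t: 17.15
ee_pos: [0.5773, 0.1161, 0.0826]
ee_rot: [0.0, 0.976, 0.218, 0.005]
force: [-5.9, 2.2, 17.7]
gripper_width: 0.0191
[-6.67123012  2.10052514 18.36166683] [0.57728603 0.11611684 0.08257326]
[-5.57644285  1.41158236 18.46474458] [0.57727887 0.11609153 0.08254298]
[-5.9138233   1.78561932 18.77058423] [0.57726835 0.11609199 0.08254072]
```

The push held steady at about 18.4 N at the wrist for over 1 s, or about 23 N on the seats with the weight added. Next I'll unload, open the gripper and retreat.

```bash
python3 -m handwheel '[[-0.004,0,0.005,0,0,0],[-0.004,0,0,0,0,0],[-0.004,0,0,0,0,0]]'; python3 -m handwheel '[[0,0,0,0,0,0],[0,0,0,0,0,0],[0,0,0,0,0,0],[0,0,0,0,0,0],[0,0,0,0,0,0],[0,0,0,0,0,0],[0,0,0,0,0,0],[0,0,0,0,0,0]]' -1; python3 -m handwheel '[[0,0,-0.1,0,0,0],[0,0,-0.4,0,0,0],[0,0,-0.8,0,0,0],[0,0,-1,0,0,0],[0,0,-1,0,0,0]]'; python3 -m handwheel '[[-0.3,0,-0.1,0,0,0],[-0.6,0,-0.4,0,0,0],[-0.6,0,-0.4,0,0,0],[-0.6,0,-0.4,0,0,0]]'
python3 - <<'E'
from h import *
im=grab('wrist'); W=wcloud(im); s=im['s']; print(s['ee_pos'],s['force'])
z=W[...,2]; near=(abs(W[...,0]-.577)<.12)&(abs(W[...,1]-.1157)<.12)
for n,lo,hi in(('base',.017,.029),('plate',.048,.0575),('head',.105,.13)):
    m=(z>lo)&(z<hi)&near; p=W[cv2.morphologyEx(m.astype(np.uint8),cv2.MORPH_OPEN,np.ones((5,5)))>0]
    A=np.c_[p[:,:2],np.ones(len(p))]; print(n,len(p),np.median(p[:,2]),np.linalg.lstsq(A,p[:,2],rcond=None)[0][:2],rectfit(p[:,:2],np.radians(25)))
cv2.imwrite('pics/w6.png',im['pixels'])
E
```

```text
t: 17.68
ee_pos: [0.5771, 0.1161, 0.0827]
ee_rot: [0.0, 0.976, 0.218, 0.006]
force: [-0.6, 2.9, 3.6]
gripper_width: 0.019
t: 18.68
ee_pos: [0.5771, 0.1161, 0.0827]
ee_rot: [0.0, 0.976, 0.218, 0.006]
force: [0.6, 0.2, -0.1]
gripper_width: 0.0852
t: 19.3
ee_pos: [0.5771, 0.1161, 0.1852]
ee_rot: [0.0, 0.976, 0.218, 0.008]
force: [0.1, 0.1, -0.5]
gripper_width: 0.0857
t: 19.8
ee_pos: [0.5223, 0.0905, 0.2233]
ee_rot: [0.0, 0.976, 0.218, 0.008]
force: [1.2, 0.5, -0.3]
gripper_width: 0.0851
[0.52230447 0.09046227 0.22325122] [ 1.16518407  0.48424778 -0.26804896]
base 5852 0.022543919584351063 [ 7.78966024e-05 -3.59768211e-04] (array([0.57674146, 0.11591695]), np.float64(25.198701858520508), 134.88059997558594, 172.2079620361328)
plate 8237 0.0533931706986463 [0.00816427 0.00370616] (array([0.57872937, 0.11658914]), np.float64(25.092451095581055), 115.39563751220703, 114.43531036376953)
head 537 0.11837627788474445 [ 0.01177336 -0.00429012] (array([0.57642548, 0.11542281]), np.float64(25.09450340270996), 19.09421730041504, 18.86273765563965)
```

View pics/w6.png

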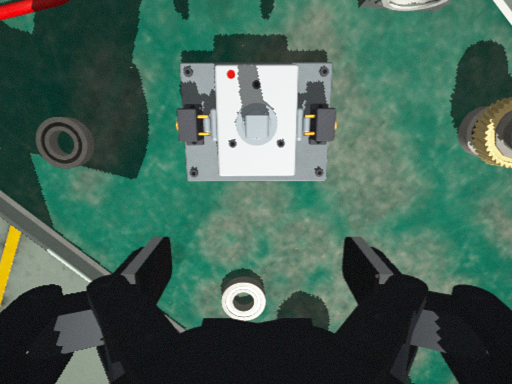

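The stage is centred on the base: the plate is at (217–297, 65–177) and the bars sit against the rollers. Heights match home: plate minus base is 30.9 mm (31 nominal) and head minus base is 95.9 mm (96 nominal). One check left is the apparent plate slope, using cleaner points.

Run:
```python
from h import *
t=np.radians(25.2);B=np.array([[np.cos(t),-np.sin(t)],[np.sin(t),np.cos(t)]])
for n in('wrist','wrist','scene','top'):
    im=grab(n); W=wcloud(im) if n=='wrist' else cloud(im)
    L=(W[...,:2]-[.5768,.1158])@B; z=W[...,2]; r=np.hypot(L[...,0],L[...,1])
    m=(abs(L[...,0])<.054)&(abs(L[...,1])<.038)&(r>.027)&(abs(z-.0535)<.006); m=cv2.erode(m.astype(np.uint8),np.ones((3,3)))>0
    A=np.c_[L[m],np.ones(m.sum())]; k=np.linalg.lstsq(A,z[m],rcond=None)[0]
    b=(abs(L[...,0])<.062)&(abs(L[...,1])<.082)&((abs(L[...,1])>.055)&(abs(L[...,0])>.03))&(abs(z-.0228)<.005)
    kb=np.linalg.lstsq(np.c_[L[b],np.ones(b.sum())],z[b],rcond=None)[0]
    print(n,m.sum(),k.round(4),'base',b.sum(),kb.round(4))
```

```text
wrist 4644 [ 0.0081 -0.0003  0.0536] base 2601 [ 0.0006 -0.0001  0.0229]
wrist 4610 [ 0.0083 -0.0003  0.0535] base 2596 [-0.0001  0.0001  0.0229]
scene 362 [0.007  0.0064 0.0528] base 235 [-0.0022 -0.0018  0.0223]
top 2 [-0.0068  0.0003  0.0497] base 122 [-0.0042 -0.0557  0.0191]
```

Run:
```python
from h import *
W=np.load('pics/w1.npy')
t=np.radians(19.8);B=np.array([[np.cos(t),-np.sin(t)],[np.sin(t),np.cos(t)]])
L=(W[...,:2]-[.4794,-.1586])@B; z=W[...,2]; r=np.hypot(L[...,0],L[...,1])
m=(abs(L[...,0])<.054)&(abs(L[...,1])<.038)&(r>.027)&(abs(z-.0228)<.006); m=cv2.erode(m.astype(np.uint8),np.ones((3,3)))>0
print(m.sum(),np.linalg.lstsq(np.c_[L[m],np.ones(m.sum())],z[m],rcond=None)[0].round(4))
m=(r>.08)&(r<.14)&(abs(z)<.005)
print(m.sum(),np.linalg.lstsq(np.c_[L[m],np.ones(m.sum())],z[m],rcond=None)[0].round(4))
```

```text
3153 [-0.0001  0.0009  0.0226]
23929 [-0.0003  0.     -0.0005]
```

Its plate is really pitched about 0.46° (it read level on the table). The cone ball is roughly 0.5 mm high because the grip pushed sideways (+x) while pressing. I'll re-bed it from above with shut fingertips on the head, which lets it centre itself.

```bash
python3 -m handwheel '[[0.3,0,0,0,-0.01,0],[0.59,0.005,0.1,0,-0.02,0],[0.59,0.005,0.3,0,-0.025,0],[0.59,0.005,0.5,0,-0.025,0],[0.59,0.005,0.65,0,-0.025,0],[0.59,0.005,0.75,0,-0.025,0],[0.59,0.005,0.75,0,-0.025,0],[0.59,0.005,0.75,0,-0.025,0]]' 1 60
```

```text
t: 21.05
ee_pos: [0.5772, 0.1155, 0.1496]
ee_rot: [0.002, 0.976, 0.218, -0.002]
force: [-0.5, 0.1, 0.2]
gripper_width: -0.0
```

```bash
python3 -m handwheel '[[-0.005,0,0.1,0,0,0],[-0.005,0,0.2,0,0,0],[-0.005,0,0.26,0,0,0],[-0.005,0,0.26,0,0,0],[-0.005,0,0.26,0,0,0]]'; python3 -m handwheel '[[0,0,0.01,0,0,0],[0,0,0.02,0,0,0],[0,0,0.03,0,0,0],[0,0,0.03,0,0,0]]';python3 -m handwheel '[[0,0,0.01,0,0,0],[0,0,0.015,0,0,0],[0,0,0.015,0,0,0]]'
```

```text
t: 21.68
ee_pos: [0.5768, 0.1152, 0.1238]
ee_rot: [0.002, 0.976, 0.218, -0.002]
force: [0.2, 0.1, -0.6]
gripper_width: 0.0001
t: 22.18
ee_pos: [0.5767, 0.1151, 0.1207]
ee_rot: [0.002, 0.976, 0.218, -0.002]
force: [-0.5, 0.1, -0.6]
gripper_width: 0.0002
t: 22.55
ee_pos: [0.5767, 0.1151, 0.1191]
ee_rot: [0.002, 0.976, 0.218, -0.002]
force: [-0.6, 0.2, 0.4]
gripper_width: 0.0001
```

```bash
python3 -m handwheel '[[-0.004,0,0.008,0,0,0],[-0.007,0,0.014,0,0,0],[-0.01,0,0.02,0,0,0],[-0.01,0,0.02,0,0,0]]'
```

```text
t: 23.05
ee_pos: [0.5767, 0.115, 0.1187]
ee_rot: [0.002, 0.976, 0.218, -0.001]
force: [-0.2, 0.7, 8.0]
gripper_width: 0.0001
```

```bash
python3 -m handwheel '[[-0.008,0,0.016,0,0,0],[-0.012,0,0.024,0,0,0],[-0.015,0,0.029,0,0,0],[-0.016,0,0.031,0,0,0],[-0.016,0,0.031,0,0,0],[-0.016,0,0.031,0,0,0]]'; python3 -c "
from h import *
s=sense();print(s['force'],s['torque'],s['ee_pos'])"
```

```text
t: 23.8
ee_pos: [0.5767, 0.115, 0.1186]
ee_rot: [0.002, 0.976, 0.218, 0.002]
force: [-1.8, 1.0, 13.9]
gripper_width: 0.0
[-1.83038967  0.9598596  13.86559678] [ 0.24367813  0.3064176  -0.01324524] [0.57673273 0.11501032 0.11863171]
```

```bash
python3 -m handwheel '[[-0.012,0,0.022,0,-0.002,0],[-0.018,0,0.032,0,-0.003,0],[-0.023,0,0.038,0,-0.004,0],[-0.026,0,0.041,0,-0.005,0],[-0.026,0,0.041,0,-0.005,0],[-0.026,0,0.041,0,-0.005,0],[-0.026,0,0.041,0,-0.005,0],[-0.026,0,0.041,0,-0.005,0],[-0.026,0,0.041,0,-0.005,0],[-0.026,0,0.041,0,-0.005,0],[-0.026,0,0.041,0,-0.005,0],[-0.026,0,0.041,0,-0.005,0]]'; python3 -c "
from h import *
for i in range(3):
  get_image('wrist');s=sense();print(s['force'],s['torque'],s['ee_pos'])"
```

```text
t: 25.3
ee_pos: [0.5767, 0.1149, 0.1185]
ee_rot: [0.002, 0.976, 0.218, 0.004]
force: [-1.1, 1.7, 17.5]
gripper_width: 0.0004
[-1.483077    1.06997766 18.28009475] [0.31538864 0.22243871 0.03326126] [0.57675235 0.11485228 0.11852506]
[-1.71458391  1.82251803 18.24775431] [ 0.38951963  0.20558211 -0.00716918] [0.576754   0.11485064 0.1185519 ]
[-1.05093637  2.25001639 17.53554922] [ 0.34007725  0.17718145 -0.00843696] [0.57674584 0.11485579 0.11854174]
```

Held at about 18 N for over 1 s (about 22.7 N on the seats) with almost no side force. Now I'll lift off and check the slope again.

```bash
python3 -m handwheel '[[-0.004,0,0,0,0,0],[0,0,-0.05,0,0,0],[0,0,-0.3,0,0,0],[0,0,-0.7,0,0,0],[0,0,-0.7,0,0,0]]'; python3 -m handwheel '[[-0.3,0,-0.15,0,0,0],[-0.55,0,-0.35,0,0,0],[-0.55,0,-0.35,0,0,0],[-0.55,0,-0.35,0,0,0]]' -1
cat > chk.py <<'E'
from h import *
t=np.radians(25.2);B=np.array([[np.cos(t),-np.sin(t)],[np.sin(t),np.cos(t)]])
for i in range(2):
    im=grab('wrist'); W=wcloud(im); s=im['s']
    L=(W[...,:2]-[.5768,.1158])@B; z=W[...,2]; r=np.hypot(L[...,0],L[...,1])
    m=(abs(L[...,0])<.054)&(abs(L[...,1])<.038)&(r>.027)&(abs(z-.0535)<.006); m=cv2.erode(m.astype(np.uint8),np.ones((3,3)))>0
    k=np.linalg.lstsq(np.c_[L[m],np.ones(m.sum())],z[m],rcond=None)[0]
    b=(abs(L[...,0])<.062)&(abs(L[...,1])<.082)&((abs(L[...,1])>.055)&(abs(L[...,0])>.03))&(abs(z-.0228)<.005)
    kb=np.linalg.lstsq(np.c_[L[b],np.ones(b.sum())],z[b],rcond=None)[0]
    print(m.sum(),k.round(4),'base',kb.round(4))
    mm=(z>.048)&(z<.0575)&(r<.09); p=L[mm]; print('plate x range',np.percentile(p[:,0],[.3,99.7]))
print(s['ee_pos'],s['force'],s['t']); cv2.imwrite('pics/w7.png',cv2.resize(im['pixels'][40:200,160:360],None,fx=3.5,fy=3.5,interpolation=cv2.INTER_CUBIC))
E
python3 chk.py
```

```text
t: 26.08
ee_pos: [0.5775, 0.1152, 0.1915]
ee_rot: [0.002, 0.976, 0.218, 0.006]
force: [0.2, -0.6, 0.8]
gripper_width: 0.0001
t: 26.58
ee_pos: [0.5275, 0.0919, 0.2248]
ee_rot: [0.002, 0.976, 0.218, 0.006]
force: [0.2, -0.1, -0.9]
gripper_width: 0.0722
4524 [0.0077 0.0021 0.0534] base [-0.0006  0.0002  0.0229]
plate x range [-0.05570704  0.0598136 ]
4563 [0.0084 0.0019 0.0534] base [0.     0.0005 0.0229]
plate x range [-0.05574921  0.05952306]
[0.52750694 0.09195811 0.22447897] [0.07519722 1.39531319 0.60687323] 26.625
```

View pics/w7.png

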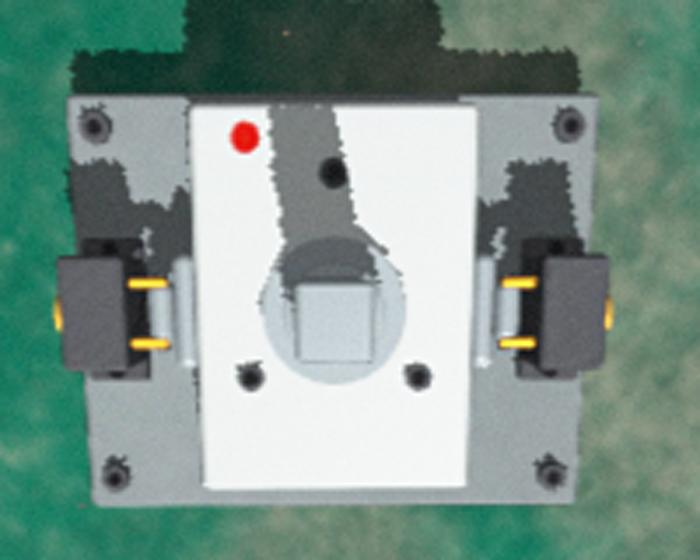

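The plate still reads 0.008 slope. To separate a real tilt from a camera effect, I'll view it from the same relative pose as the first table measurement, where it read level.

```bash
python3 -m handwheel '[[0.2,0,-0.3,0,-0.008,0],[0.53,-0.006,-0.36,0,-0.017,0],[0.53,-0.006,-0.36,0,-0.017,0],[0.53,-0.006,-0.36,0,-0.017,0],[0.53,-0.006,-0.36,0,-0.017,0]]'
cat >> chk.py <<'E'
print(s['ee_rot'])
for nm,W,c,t,zp,zb in(('w1',np.load('pics/w1.npy'),(.4794,-.1586),19.8,.0228,0),('now',W,(.5768,.1158),25.2,.0535,.0228)):
    t=np.radians(t);B=np.array([[np.cos(t),-np.sin(t)],[np.sin(t),np.cos(t)]])
    L=(W[...,:2]-c)@B; z=W[...,2]; r=np.hypot(L[...,0],L[...,1])
    print(nm,'plate',[ [round(1000*np.median(z[(abs(L[...,0]-x)<.006)&(abs(L[...,1]-y)<.006)&(abs(z-zp)<.008)]),1) for y in(-.033,0,.033)] for x in(.045,.03,-.03,-.045)])
    h=(r<.02)&(z>zp+.055); print('head',np.median(z[h]),np.median(L[h],0),'collar',[round(1000*np.median(z[(abs(L[...,0]-x)<.003)&(abs(L[...,1])<.005)&(z<zp+.01)]),1) for x in (.018,)])
E
python3 chk.py
```

```text
t: 27.3
ee_pos: [0.5741, 0.1149, 0.2604]
ee_rot: [0.003, 0.976, 0.218, -0.002]
force: [-0.5, 0.1, -0.1]
gripper_width: 0.0853
3165 [0.0082 0.0023 0.0534] base [-0.0002  0.      0.0229]
plate x range [-0.05531562  0.06002839]
3241 [0.0079 0.002  0.0534] base [-0.0003  0.0004  0.0229]
plate x range [-0.05523073  0.06017614]
[0.57418238 0.11488886 0.26074539] [-0.73099799 -0.9574812   0.17072792] 27.35
[ 0.00327803  0.97587993  0.21827908 -0.00136022]
w1 plate [[np.float64(22.4), np.float64(22.8), np.float64(22.7)], [np.float64(22.5), np.float64(22.4), np.float64(22.5)], [np.float64(22.5), np.float64(22.5), np.float64(22.8)], [np.float64(22.5), np.float64(22.7), np.float64(22.5)]]
head 0.3144444740255077 [ 0.00912011 -0.00033618] collar [np.float64(26.3)]
now plate [[np.float64(53.7), np.float64(54.0), np.float64(53.8)], [np.float64(53.5), np.float64(53.5), np.float64(53.7)], [np.float64(52.9), np.float64(53.2), np.float64(53.1)], [np.float64(52.9), np.float64(53.0), np.float64(53.2)]]
head 0.3451108263663819 [ 8.34164567e-03 -3.16806722e-05] collar [np.float64(57.6)]
```

The tilt is real: the front is about 0.5 mm high, so the cone ball is slightly up the +x wall. There is plenty of time, so I'll press once more from above, this time with a slight pull toward -x.

```bash
python3 -m handwheel '[[0.05,0,0.2,0,0,0],[0.05,0.005,0.5,0,0,0],[0.05,0.005,0.9,0,0,0],[0.05,0.005,0.9,0,0,0],[0.05,0.005,0.9,0,0,0],[0.05,0.005,0.9,0,0,0]]' 1 60; python3 -m handwheel '[[0,0,0.2,0,0,0],[0,0,0.4,0,0,0],[0,0,0.46,0,0,0],[0,0,0.46,0,0,0]]'
```

```text
t: 28.15
ee_pos: [0.5798, 0.1161, 0.1731]
ee_rot: [0.003, 0.976, 0.218, 0.0]
force: [0.1, -0.6, -0.1]
gripper_width: -0.0
t: 28.65
ee_pos: [0.5802, 0.1159, 0.1278]
ee_rot: [0.003, 0.976, 0.218, 0.001]
force: [1.0, 0.9, -0.1]
gripper_width: -0.0001
```

```bash
python3 -m handwheel '[[0,0,0.04,0,-0.004,0],[0,0,0.08,0,-0.006,0],[0,0,0.085,0,-0.006,0],[0,0,0.085,0,-0.006,0]]'; python3 -m handwheel '[[0,0,0.01,0,0,0],[-0.01,0,0.016,0,0,0],[-0.025,0,0.022,0,0,0],[-0.035,0,0.025,0,0,0],[-0.035,0,0.025,0,0,0]]'
```

```text
t: 29.15
ee_pos: [0.5803, 0.1158, 0.1194]
ee_rot: [0.004, 0.976, 0.218, -0.002]
force: [-0.2, -0.6, 0.2]
gripper_width: 0.0001
t: 29.78
ee_pos: [0.5792, 0.1152, 0.1187]
ee_rot: [0.003, 0.976, 0.218, 0.001]
force: [3.3, 2.1, 5.8]
gripper_width: -0.0003
```

```bash
python3 -m handwheel '[[-0.02,0,0.02,0,0,0],[-0.03,0,0.03,0,0,0],[-0.035,0,0.036,0,0,0],[-0.035,0,0.036,0,0,0]]'; python3 -c "
from h import *
s=sense();print(s['force'],s['torque'],s['ee_pos'])"
```

```text
t: 30.28
ee_pos: [0.5793, 0.1151, 0.1186]
ee_rot: [0.003, 0.976, 0.219, 0.006]
force: [3.3, 3.0, 12.6]
gripper_width: -0.0001
[ 3.2631976   3.00975171 12.59534693] [ 0.87135914 -0.69889674 -0.01493194] [0.57930511 0.11511923 0.11864497]
```

```bash
python3 -m handwheel '[[-0.025,0.005,0.025,0,0,0],[-0.033,0.008,0.036,0,0,0],[-0.036,0.01,0.043,0,0,0],[-0.036,0.01,0.047,0,0,0],[-0.036,0.01,0.047,0,0,0],[-0.036,0.01,0.047,0,0,0],[-0.036,0.01,0.047,0,0,0],[-0.036,0.01,0.047,0,0,0],[-0.036,0.01,0.047,0,0,0],[-0.036,0.01,0.047,0,0,0],[-0.036,0.01,0.047,0,0,0],[-0.036,0.01,0.047,0,0,0]]'; python3 -m handwheel '[[-0.012,0.0,0.01,0,0,0],[0,0,-0.02,0,0,0],[0,0,-0.3,0,0,0],[0,0,-0.7,0,0,0],[0,0,-0.7,0,0,0]]'; python3 -m handwheel '[[-0.3,0,-0.15,0,0,0],[-0.55,0,-0.35,0,-0.01,0],[-0.55,0,-0.35,0,-0.02,0],[-0.55,0,-0.35,0,-0.02,0]]' -1; python3 chk.py
```

```text
t: 31.78
ee_pos: [0.5795, 0.1149, 0.1185]
ee_rot: [0.001, 0.976, 0.219, 0.011]
force: [0.6, 6.1, 20.0]
gripper_width: -0.0004
t: 32.4
ee_pos: [0.5793, 0.1148, 0.1912]
ee_rot: [0.001, 0.976, 0.219, 0.013]
force: [0.2, 0.1, -1.6]
gripper_width: 0.0005
t: 32.9
ee_pos: [0.5289, 0.0912, 0.2236]
ee_rot: [0.003, 0.976, 0.219, 0.005]
force: [0.5, -0.1, 0.6]
gripper_width: 0.0724
4592 [0.0088 0.0024 0.0534] base [0.0004 0.0005 0.0229]
plate x range [-0.05480074  0.06001298]
4668 [0.0083 0.0027 0.0534] base [0.0003 0.0001 0.0229]
plate x range [-0.05487917  0.05983657]
[0.52886109 0.09128934 0.22334938] [-0.01697608 -0.71183514 -0.36059611] 32.95
[0.00293371 0.97572006 0.21896016 0.00426635]
w1 plate [[np.float64(22.4), np.float64(22.8), np.float64(22.7)], [np.float64(22.5), np.float64(22.4), np.float64(22.5)], [np.float64(22.5), np.float64(22.5), np.float64(22.8)], [np.float64(22.5), np.float64(22.7), np.float64(22.5)]]
head 0.3144444740255077 [ 0.00912011 -0.00033618] collar [np.float64(26.3)]
now plate [[np.float64(53.7), np.float64(54.0), np.float64(53.7)], [np.float64(53.3), np.float64(53.6), np.float64(53.7)], [np.float64(52.9), np.float64(53.1), np.float64(53.1)], [np.float64(52.8), np.float64(53.0), np.float64(53.1)]]
head 0.11813889139980335 [-2.76649166e-04  1.54316857e-06] collar [np.float64(57.5)]
```

Three presses, with different side loads, all end in the same stable pose, so more pushing only risks the seats. The stage is past both catches, seated and released, and the arm is clear. Handing in.

```bash
python3 -c "
from rig import *
print(hand_in(), sense()['t'])"
```

```text
the job is handed in; nothing more can be done
the job is handed in; nothing more can be done
```

The stage is on the kinematic base, past both catches, and released. The plate still reads about 0.5° out of level, and I could not remove that. I handed in at about 33 s of the 54 s allowed.

**What I did:** I gripped the stage by its square head, carried it upright to the base and pressed it past both catches. I then bedded it in with about 18 N for over 1 s while still gripping, and let go. After the level check I pressed twice more on top of the head with shut fingers.

| Check | Result |
|---|---|
| Plate above base top | 30.5–30.9 mm (home is 31 mm) |
| Head above base top | 95.2–95.9 mm (home is 96 mm) |
| Heading, after first release | within about 0.1° of the base |
| Position, after first release | head centre within about 1 mm of base centre |
| Wrist force at the end | zero within noise, gripper open and clear |

- **Failed check – level:** the cone side is about 0.5 mm high over the ball spacing. The plate read level on the table and the base itself reads level. Neither extra press changed it, even with the last one pulling sideways, so I stopped there.
- **Push force:** the last press ended at 20.0 N at the wrist, and the earlier two were about 18 N. With the stage's own weight added, the seats then carried about 24.7 N, close to the 25 N limit. I only sampled the force at intervals, so brief peaks between readings could have gone unseen.
- **Parts lying around:** I never moved the arm near the other parts, but I did not measure them again afterwards.

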